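Flag the priority tube rack with the red clip

ROBOT

A 6-joint arm with a two-finger parallel gripper is mounted at the origin on the work surface. World frame = base frame: x ahead of the robot, y to its left, z up, the work surface at z = 0. Lengths are in m, angles in degrees, forces in N, time in s.
With the tool pointing down it reaches from about 0.35 to 0.875 m from the base axis. Payload 4.2 kg.
Tool frame: the origin (TCP) lies on the mounting face of the last link; the fingertips stand 182 mm ahead of it and the grasp point (between the pads) lies 164 mm ahead of it (r.tcp_to_grasp is the distance from the TCP to the grasp point, in m); z points along the fingers, y is the line along which they close (so a half turn about z gives the same grasp; the last joint's range is limited). The gripper opens to 87 mm and grips with 3 to 60 N. Pads are 19 mm wide; open, the fingers measure 117 mm over their backs; the gripper's body (75 mm by 190 mm) begins 51 mm behind the grasp point.
Start: joints at [-61.1, 22.042, 0.453, 0, -68.411, -14.817], TCP at [0.152, -0.606, 0.405] pointing down, gripper open.
Joint ranges: [-179.83, 179.83], [-69.29, 118.12], [-61.27, 80.66], [-181.25, 117.63], [-171.15, -9.14], [-177.46, 177.46]. Speed limits (degrees/s): [159.86, 159.86, 180, 180, 180, 180].

INTERFACE

Orientations are given as a 3x3 rotation matrix whose columns are the frame's x, y, z axes.
In Python, from station import sense, eyes, r gives the robot as it stands.
- The arm moves only by the tool jog_arm, never from a script. Its argument "increments" is a list of rows, each a list of 4 numbers: the shift along the tool's x, y, z normalised to -1 to 1, where 1 is 0.02 m, then the turn about the tool's z normalised to -1 to 1, where 1 is 0.08 rad. A call has 1 to 10 rows; each row shifts and turns the commanded pose from where the row before left it, along the tool's axes as they then stand; what a row does not reach is not made up. A row lasts 1/10 s, in which the tool goes at most 50 mm and 8.59 degrees, less where a joint would pass 70% of its speed; a pose out of reach is approached as far as the arm can. A call with a number of a shift or a turn outside -1 to 1 is refused whole. A call with a gripper value outside its range is refused whole. "grip" is the finger opening in mm, from 0 to 87, set as the call begins (left out, the last holds). The fingers move at their own pace and stop on an object; the grip force is fixed at half the most. Time passes only in rows, so rows that do not move let the fingers close. It gives the time, the measured TCP pose, the force, the opening and the grip force at its end, in the units of the state.
- sense(): the state, without advancing time (a new reading comes with each control period).
- eyes.capture(name): name is "side" or "top" or "wrist"; returns the picture (384x512x3 uint8, blue, green, red); there is no depth.
- eyes.get_calibration(name): a dict with "camera_matrix" (3x3 intrinsics, pixels), "R" (3x3) and "t" (3): a world point X has camera coordinates R X + t; the wrist camera has in their place "T_tool_cam" (4x4, takes a point from camera to tool coordinates, whose origin is the TCP and whose axes are the flange's). Camera axes: x right, y down, z forward; pixel columns grow to the right and rows downward; lengths in m; the calibration is good to about 2 mm. A picture is of the moment at which its call begins: read the wrist's pose just before it. get_calibration takes no time and is no camera call.
- r.finish_job(): hands the job in; it is judged then, once.
Trained networks look in the newest picture that a camera, given by its name, has taken for a name from the list of things; names that differ only in an ending like _2 or _b are one class to them, and where a whole thing is asked for, a point or a joint stands for the part that bears it (a point fixed in the world has none). Each returns a list of dicts, best first, with "conf" (0 to 1); they miss things now and then, are a little off and sometimes report something else, mostly with a low value. They report only what shows in the picture. A call takes as long as a camera call. They do not tell look-alikes from the thing itself.
- eyes.spot_in(camera, name): "centre" ([x, y, z] in m, in world coordinates, good to about 4 mm: the middle of the surface that is visible of it).
- eyes.outline_of(camera, name): "mask" (384x512 bool, what is visible of it).
The state is a dict: "time_s": time; "joints": joint angles; "joint_velocities": joint speeds; "effort": joint torques, N m; "tcp_pos": TCP position; "ee_rot": TCP orientation; "wrist_force": force on the tool from outside, world axes, zero at the start; "moment": the same for the moment, N m; "gripper_width": opening from 0.0 (shut) to 1.0 (fully open); "gripper_force": force on a finger pad.
Only numpy, scipy, OpenCV 4.12 (cv2) and the standard library are available. Lean on these libraries where they do the work, as an engineer would, in place of code of your own. Each camera call takes 0.05 s, during which the arm holds its last target. There are 200 camera calls.

TASK

Mark the purple-capped tubes as the next to run: take the red spring clip off its stand and clip it upright, well down over the top edge of the grey tag plate at the end of the purple tube rack, so that it grips there by itself. Leave the blue clip on the stand, and do not shove or knock over the racks or anything else on the table.

Things in the scene. Friction and masses are not known exactly. Their poses are not given: they have to be found in the camera images.
- clip_red: Red spring clip like a big clothes peg, ~50 g, 24 mm wide, standing jaws down, two tails up, astride the clip stand's strip. Origin: middle of the hinge axis (its y); z up; x: the way the tails are pinched and the jaws part; either way round alike. Released, the tails flare to 58 mm across at their tops, 46 mm above the hinge. The body is the -x half, so it leans 0.28 rad about y while squeezed.
- clip_red_tip (a point): Point between the red clip's jaw pads, 33 mm below its hinge, fixed to clip_red, same axes. The rubber pads span 28 to 38 mm below the hinge (the clip's lowest point), 4 mm apart when closed, about 22 mm apart when fully squeezed. A 10 mm thick barrel on the hinge stops an edge between the jaws 5 mm below the hinge. Jaws snap shut with about 5 N.
- clip_red_lever (a joint): Red clip's opening angle (rad): 0 closed, 0.09 gripping the 7 mm plate, 0.56 squeezed to its stop. Pinching the tails along x needs 4 N to start, 10 N to hold; 20 to 40 N is fine. At the stop the tails are parallel, 28 mm over their outer faces, from 8 to 52 mm above the hinge; both halves have turned alike. Good grasp: from above, fingertips 10 to 15 mm above the hinge.
- clip_blue: A blue spring clip of the same shape on the same stand; stays there.
- stand: Fixed clip stand: grey base 70 x 160 x 10 mm with an upright steel strip 3 mm thick (x), 150 mm long (y), top edge 75 mm above the table; origin centre of its underside. The two clips sit loosely astride it 40 mm either side of its middle (which is which varies), hinges along its y, 80 mm above the table.
- rack_purple: White tube rack with ten tubes with purple caps, 180 (x) x 80 (y) mm, 0.8 kg, loose on the table; origin centre of its underside. The tubes are fixed in the rack; cap tops at 94 mm height, nearest cap 45 mm from the tag plate. At its -x end stands the grey tag plate.
- rack_purple_tag (a point): Middle of the top edge of the purple rack's tag plate: upright, 7 mm thick (x), 50 mm wide (y), top 120 mm above the table, 72 mm from the rack's origin towards its -x. Axes as the rack.
- rack_red: The same rack with ten red-capped tubes and its own tag plate; stays as it is, without a clip.
- pot: Bystander: yellow-capped sample pot, 48 dia x 55 mm; origin centre of its underside.
- reagent: Bystander: white reagent bottle, with blue cap, 60 dia x 130 mm; origin centre of its underside.
- beaker: Bystander: glass beaker, 70 dia x 85 mm; origin centre of its underside.
- cup2: Bystander: red-capped sample pot, 44 dia x 50 mm; origin centre of its underside.
- dish: Bystander: clear shallow dish, 90 dia x 16 mm; origin centre of its underside.
- tipbox: Bystander: green divided open box, 90 x 120 x 45 mm; origin centre of its underside.
Mind the look-alikes: they are no part of the job. Of the things shaped like the clip_red, the red one is meant. Leave any brown look-alike of the rack_purple alone.

How it is judged:
By the outcome, as a careful person would: the job done as asked, in the order asked, and still so for the second after the job is handed in, with the robot touching nothing.
It also fails if it takes over 37 s, if anything falls off the work surface, if the arm or the gripper's body presses on something with over 40 N, if the wrist force passes 120 N, or if a joint passes its speed limit or range.

## Working session

There is one attempt and no reset: what is moved stays moved. The work goes in short steps, Python scripts to look and compute and a tool call to move; the robot and the scene stay as the last step left them, time stands still between calls to the robot, and variables do not carry over. Pictures are saved under pics/ and viewed, at most 13 in all, crops included, and the job is handed in when it is done.

Besides the shell and the picture viewer there is one more tool, called after "Emit:" as name(argument=value, ...), one argument or row to a line, values as JSON. jog_arm: Moves the arm, as the interface text tells. Its arguments: {"type":"object","properties":{"increments":{"type":"array"},"grip":{"type":"number"}},"required":["increments"]}

```bash
mkdir -p pics; python3 - <<'E'
from station import sense, eyes, r
import cv2, numpy as np
s=sense(); print(s['time_s'],s['tcp_pos'],np.round(s['ee_rot'],3).tolist())
ims={}
for c in ("side","top"):
    ims[c]=eyes.capture(c); cv2.imwrite(f"pics/{c}0.png",ims[c])
    for n in ("clip_red","clip_blue","stand","rack_purple","rack_red","rack_purple_tag"):
        print(c,n,[(round(d['conf'],2),np.round(d['centre'],3).tolist()) for d in eyes.spot_in(c,n)])
    k=eyes.get_calibration(c); print(np.round(k['camera_matrix'],1).tolist(),np.round(k['R'],3).tolist(),np.round(k['t'],3).tolist())
print(eyes.get_calibration('wrist'))
E
```

```text
0.0 [ 0.15205839 -0.60599609  0.40364317] [[-0.97, -0.243, -0.001], [-0.243, 0.97, 0.002], [0.0, 0.002, -1.0]]
side clip_red [(0.75, [0.534, -0.133, 0.057]), (0.49, [0.485, -0.01, 0.096])]
side clip_blue [(0.65, [0.455, 0.066, 0.095])]
side stand [(0.8, [0.458, 0.038, 0.011])]
side rack_purple [(0.88, [0.544, 0.331, 0.064]), (0.72, [0.273, 0.28, 0.062]), (0.44, [0.582, -0.27, 0.055])]
side rack_red [(0.55, [0.582, -0.272, 0.053])]
side rack_purple_tag [(0.76, [0.271, 0.281, 0.063]), (0.65, [0.544, 0.326, 0.062]), (0.45, [0.359, -0.348, 0.026]), (0.28, [0.461, 0.066, 0.093])]
[[454.4, 0.0, 250.9], [0.0, 454.4, 191.3], [0.0, 0.0, 1.0]] [[-0.705, -0.709, -0.01], [-0.493, 0.5, -0.712], [0.51, -0.497, -0.702]] [0.376, 0.308, 1.167]
top clip_red [(0.61, [0.533, -0.145, 0.049]), (0.55, [0.487, -0.016, 0.094]), (0.34, [0.558, 0.302, 0.061])]
top clip_blue []
top stand [(0.91, [0.466, 0.022, 0.009])]
top rack_purple [(0.72, [0.561, 0.299, 0.061])]
top rack_red [(0.82, [0.586, -0.28, 0.056])]
top rack_purple_tag [(0.95, [0.555, 0.3, 0.064]), (0.77, [0.287, 0.256, 0.059])]
[[408.1, 0.0, 257.1], [0.0, 408.1, 182.7], [0.0, 0.0, 1.0]] [[-0.01, -1.0, 0.002], [-0.985, 0.01, -0.172], [0.172, -0.004, -0.985]] [0.018, 0.506, 1.257]
{'camera_matrix': array([[275.98212138,   0.        , 259.57970591],
       [  0.        , 275.98212138, 198.02327778],
       [  0.        ,   0.        ,   1.        ]]), 'T_tool_cam': array([[ 5.46452273e-05, -9.60425266e-01, -2.78537798e-01,
         7.72411917e-02],
       [ 9.99999964e-01,  1.26174633e-04, -2.38876305e-04,
         4.64748863e-04],
       [ 2.64567243e-04, -2.78537775e-01,  9.60425238e-01,
         1.98694036e-02],
       [ 0.00000000e+00,  0.00000000e+00,  0.00000000e+00,
         1.00000000e+00]])}
```

View pics/top0.png

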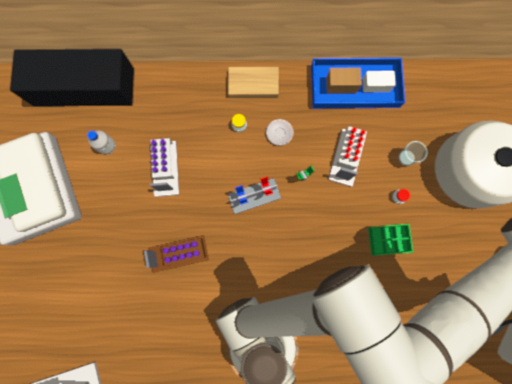

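View pics/side0.png

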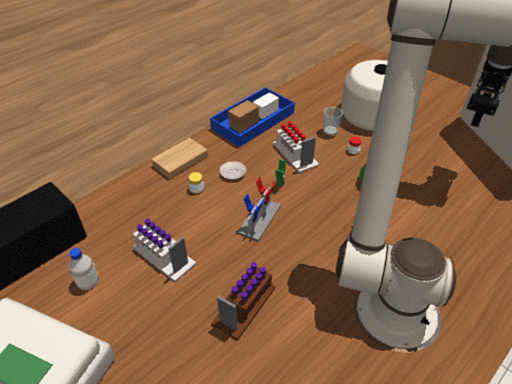

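The red clip is at top-view px (267,186). It could be confused with the blue clip (240,195) on the same stand and the green clip (304,173) off the stand. I choose the red one on the stand, side px (264,188). The target rack is the white one with purple caps at top px (163,166), with its tag plate at (160,188). The brown rack with purple caps at (177,252) is the look-alike. I'll move over the stand first and check the choice close up.

Emit:
jog_arm(
  increments=[
    [-0.5,0.5,0,0],
    [-1,1,0,0],
    [-1,1,0,0],
    [-1,1,0,0],
    [-1,1,0,0],
    [-1,1,0,0],
    [-1,1,0,0],
    [-1,1,0,0],
    [-1,1,0,0],
    [-1,1,0,0],
  ],
  grip=87,
)

```text
time_s: 1.7
tcp_pos: [0.2904, -0.374, 0.405]
ee_rot: [[-0.97, -0.244, 0.001], [-0.244, 0.97, -0.0], [-0.001, -0.0, -1.0]]
wrist_force: [1.1, -0.3, -0.1]
gripper_width: 1.0
gripper_force: 0.0
```

Emit:
jog_arm(
  increments=[
    [-1,1,0,0],
    [-1,1,0,0],
    [-1,1,0,0],
    [-1,1,0,0],
    [-1,1,0,0],
    [-1,1,0,0],
    [-1,1,0,0],
    [-1,1,0,0],
    [-1,1,0,0],
    [-1,1,0,0],
  ],
)

```text
time_s: 2.7
tcp_pos: [0.4354, -0.1315, 0.405]
ee_rot: [[-0.97, -0.244, 0.001], [-0.244, 0.97, 0.0], [-0.001, 0.0, -1.0]]
wrist_force: [-0.1, 0.0, -0.6]
gripper_width: 1.001
gripper_force: 0.0
```

Emit:
jog_arm(
  increments=[
    [-1,1,0,0],
    [-1,1,0,0],
    [-1,1,0,0],
    [-0.5,1,0,0],
    [0,0,0,1],
    [0,0,0,1],
    [0,0,0,1],
    [0,0,0,1],
    [0,0,0,1],
    [0,0,0,1],
  ],
)

```text
time_s: 3.7
tcp_pos: [0.4833, -0.038, 0.4049]
ee_rot: [[-0.972, 0.235, 0.0], [0.235, 0.972, 0.0], [-0.0, 0.0, -1.0]]
wrist_force: [-0.2, 0.7, -0.2]
gripper_width: 1.001
gripper_force: 0.0
```

Emit:
jog_arm(
  increments=[
    [0,0,0,1],
    [0,0,0,1],
    [0,0,0,1],
    [0,0,0,1],
    [0,0,0,1],
    [0,0,0,1],
    [0,0,0,1],
    [0,0,0,1],
    [0,0,0,1],
    [0,0,0,1],
  ],
)

```text
time_s: 4.7
tcp_pos: [0.4833, -0.038, 0.4049]
ee_rot: [[-0.509, 0.861, 0.0], [0.861, 0.509, 0.0], [0.0, 0.0, -1.0]]
wrist_force: [0.1, 0.1, 0.6]
gripper_width: 1.003
gripper_force: 0.0
```

```bash
cat > h.py <<'E'
from station import sense, eyes, r
import cv2, numpy as np, pickle
def shot(tag):
    s=sense(); im=eyes.capture('wrist'); cv2.imwrite(f'pics/{tag}.png',im)
    T=np.eye(4); T[:3,:3]=s['ee_rot']; T[:3,3]=s['tcp_pos']
    c=eyes.get_calibration('wrist'); M=np.linalg.inv(T@c['T_tool_cam'])
    P=np.array(c['camera_matrix'])@M[:3]
    pickle.dump(P,open(f'{tag}.pkl','wb')); return im,P,s
def load(tag): return pickle.load(open(f'{tag}.pkl','rb'))
def fixedP(c):
    k=eyes.get_calibration(c); return np.array(k['camera_matrix'])@np.c_[k['R'],np.ravel(k['t'])]
def proj(P,X): q=P@np.append(X,1); return q[:2]/q[2]
def onz(P,uv,z):  # pixel -> world point at height z
    A=P[:,:3]-0; u,v=uv
    M=np.array([P[0]-u*P[2],P[1]-v*P[2]]); 
    return np.append(np.linalg.solve(M[:,:2],-(M[:,2]*z+M[:,3])),z)
def tri(obs):  # [(P,uv),...] -> point, reprojection error px
    A=np.vstack([[P[0]-u*P[2],P[1]-v*P[2]] for P,(u,v) in obs])
    X=np.linalg.lstsq(A[:,:3],-A[:,3],rcond=None)[0]
    return X,[np.round(proj(P,X)-np.array(uv),1).tolist() for P,uv in obs]
def spots(c,n): return [(round(d['conf'],2),np.round(d['centre'],3).tolist()) for d in eyes.spot_in(c,n)]
E
python3 - <<'E'
from h import *
im,P,s=shot('w1')
for n in ('clip_red','stand','rack_purple','rack_purple_tag'): print(n,spots('wrist',n))
cv2.imwrite('pics/w1b.png',cv2.resize(im,(800,600),interpolation=cv2.INTER_CUBIC))
E
```

```text
clip_red [(0.92, [0.538, -0.134, 0.075]), (0.58, [0.485, -0.014, 0.1])]
stand [(0.87, [0.463, 0.025, 0.005])]
rack_purple [(0.75, [0.625, 0.278, 0.018])]
rack_purple_tag [(0.79, [0.624, 0.276, 0.01])]
```

View pics/w1b.png

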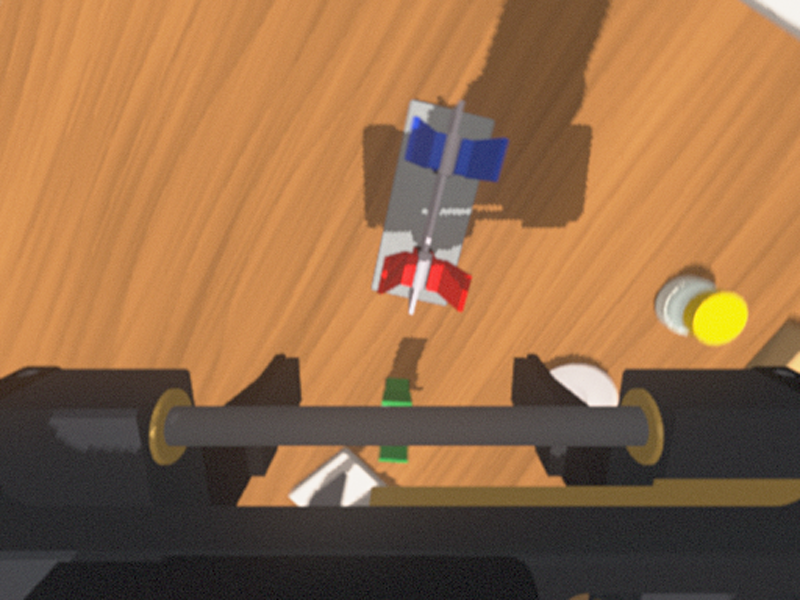

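The crop shows the red clip at (425,275) on the stand strip with the blue one at (455,152). The green clip stands apart at (395,420). The strip's top edge runs from (412,312) to (460,103). This confirms my choice.

```bash
python3 - <<'E'
from h import *
P=load('w1'); k=1/1.5625
a=onz(P,np.array([412,312])*k,.075); b=onz(P,np.array([460,103])*k,.075)
print('strip',a,b,np.linalg.norm(a-b),np.degrees(np.arctan2(*(b-a)[[1,0]])))
d=(b-a)/np.linalg.norm(b-a); m=(a+b)/2; print('mid',m,'red',m-d*.04)
T,S=fixedP('top'),fixedP('side')
res={}
for c,Pc,f in (('w',P,'w1'),('t',T,'top0'),('s',S,'side0')):
    im=cv2.imread(f'pics/{f}.png'); h=cv2.cvtColor(im,cv2.COLOR_BGR2HSV)
    mk=((h[...,0]<6)|(h[...,0]>174))&(h[...,1]>170)&(h[...,2]>80)
    u,v=proj(Pc,[0.485,-.012,.1]); n,l,st,ce=cv2.connectedComponentsWithStats(mk.astype(np.uint8))
    print(c,(u,v),[(st[i].tolist(),ce[i].round(1).tolist()) for i in range(1,n) if st[i,4]>8 and np.hypot(*(ce[i]-(u,v)))<35])
E
```

```text
strip [ 0.49450024 -0.04869008  0.075     ] [0.44825404 0.09041774 0.075     ] 0.14659364713215828 108.38931402106228
mid [0.47137714 0.02086383 0.075     ] red [ 0.48399602 -0.01709356  0.075     ]
w (np.float64(274.1650122174026), np.float64(173.1586086529077)) [([242, 161, 25, 27, 380], [254.6, 173.0]), ([273, 166, 29, 33, 551], [287.2, 181.0])]
t (np.float64(265.49034403934314), np.float64(186.35456434040734)) [([261, 177, 8, 10, 57], [264.3, 181.6]), ([264, 189, 8, 6, 32], [267.7, 191.7])]
s (np.float64(264.7904539641426), np.float64(188.66042801307535)) [([256, 177, 10, 18, 85], [260.0, 185.4]), ([266, 182, 10, 20, 54], [269.5, 191.7])]
```

```bash
python3 - <<'E'
from h import *
P=load('w1');T,S=fixedP('top'),fixedP('side')
for o in ([(P,(254.6,173)),(T,(267.7,191.7))],[(P,(287.2,181)),(T,(264.3,181.6))],[(P,(270.9,177)),(T,(266,186.6)),(S,(264.7,188.5))]): print(tri(o))
for X in ([.4945,-.0487,.075],[.4483,.0904,.075],[.472,.0209,0]): print(proj(S,X),proj(T,X))
s=sense();t=np.array([0.484,-0.017,0]);R=np.array(s['ee_rot']);print('tool d',R.T@(t-s['tcp_pos']))
E
```

```text
(array([ 0.4649252 , -0.01781649,  0.12437611]), [[-0.2, -0.3], [0.0, -0.0]])
(array([ 0.49442592, -0.00783986,  0.1311761 ]), [[-0.5, -0.2], [-0.0, -0.1]])
(array([ 0.48519384, -0.01388785,  0.09926175]), [[2.5, -2.4], [0.1, -0.3], [0.5, -0.0]])
[270.78270632 187.03514309] [277.07463181 184.54007761]
[249.06345657 219.0392859 ] [232.30312217 199.72790377]
[260.03362204 219.3524064 ] [254.82378586 195.35014237]
tool d [0.01799415 0.01109885 0.40484169]
```

Emit:
jog_arm(
  increments=[
    [0,0,0.5,0.9],
    [0,0,1,0.9],
    [0,0,1,0.86],
    [0,0.4,0.5,0],
    [0,0,0,0],
  ],
)

```text
time_s: 5.45
tcp_pos: [0.4921, -0.0356, 0.3436]
ee_rot: [[-0.32, 0.947, -0.002], [0.947, 0.32, -0.001], [-0.0, -0.002, -1.0]]
wrist_force: [-0.8, -0.6, 0.2]
gripper_width: 0.996
gripper_force: 0.0
```

```bash
python3 - <<'E'
from h import *
im,P,s=shot('w2'); print(s['tcp_pos'],np.round(s['ee_rot'],3).tolist())
cv2.imwrite('pics/w2b.png',cv2.resize(im,(800,600),interpolation=cv2.INTER_CUBIC))
E
```

```text
[ 0.49213764 -0.03555359  0.34361634] [[-0.32, 0.947, -0.002], [0.947, 0.32, -0.001], [-0.0, -0.002, -1.0]]
```

View pics/w2b.png

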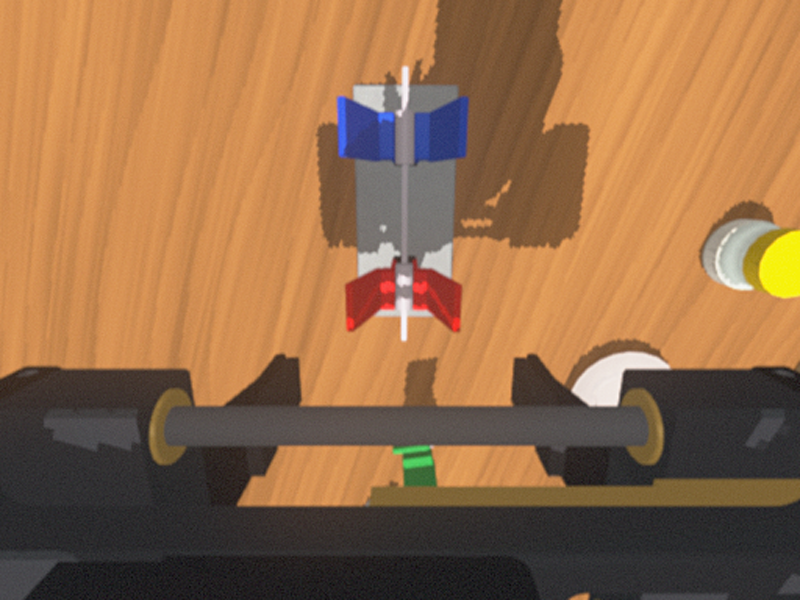

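The view shows the strip as a vertical line at column 404, matching the middle of the fingers at about 406. The red tail tops are at (347,307) and (460,307), the blue ones at (340,127) and (467,127).

```bash
python3 - <<'E'
from h import *
P=load('w2');k=1/1.5625;s=sense();R=np.array(s['ee_rot'])
for uv,z in (((404,307),.126),((404,127),.126),((404,340),.075),((405,66),.075),((347,307),.126),((460,307),.126)):
    X=onz(P,np.array(uv)*k,z); print(uv,X.round(4),(R.T@(X-s['tcp_pos'])).round(4))
# height from two views (w1: tails' outer corners, bottom)
P1=load('w1'); print(tri([(P1,(269.5*1,184)),(P,(258.6,198))]))
for a,b in (((461,310),(460,330)),((373,292),(347,330)),((460,103),(405,66)),((412,312),(404,340))):
    print(tri([(P1,np.array(a)*k),(P,np.array(b)*k)]))
E
```

```text
(404, 307) [ 0.4836 -0.0165  0.126 ] [ 0.0209 -0.0019  0.2186]
(404, 127) [0.4582 0.0589 0.126 ] [ 0.1005 -0.0018  0.2186]
(404, 340) [ 0.4946 -0.0503  0.075 ] [-0.0146 -0.0022  0.2696]
(405, 66) [0.4471 0.0923 0.075 ] [ 0.1357 -0.0016  0.2696]
(347, 307) [ 0.4578 -0.0253  0.126 ] [ 0.0209 -0.0291  0.2186]
(460, 307) [ 0.5089 -0.008   0.126 ] [0.0209 0.0248 0.2186]
(array([ 0.48583126, -0.02330891,  0.10586235]), [[-0.0, -0.1], [0.1, 0.1]])
(array([ 0.51445199, -0.02098279,  0.1177488 ]), [[0.3, 0.3], [-0.4, -0.3]])
(array([ 0.4601625 , -0.04133196,  0.1114921 ]), [[0.3, 0.6], [-0.5, -0.7]])
(array([0.44823426, 0.08767683, 0.09250411]), [[0.6, -0.6], [-0.6, 0.9]])
(array([ 0.49292849, -0.04595552,  0.08686042]), [[0.2, 0.3], [-0.3, -0.3]])
```

Emit:
jog_arm(
  increments=[
    [0.55,-0.1,0,0],
    [0.5,0,0,0],
    [0,0,0.5,0],
    [0,0,1,0],
    [0,0,1,0],
    [0,0,0.5,0],
    [0,0,0.5,0],
    [0,0,0,0],
  ],
)

```text
time_s: 6.3
tcp_pos: [0.484, -0.0213, 0.2736]
ee_rot: [[-0.323, 0.946, -0.004], [0.946, 0.323, 0.006], [0.007, -0.002, -1.0]]
wrist_force: [0.2, 0.3, 0.1]
gripper_width: 1.0
gripper_force: 0.0
```

Emit:
jog_arm(
  increments=[
    [0,0,0,0],
    [0,0,0,0],
    [0,0,0,0],
    [0,0,0,0],
    [0,0,0,0],
    [0,0,0,0],
  ],
  grip=15,
)

```text
time_s: 6.9
tcp_pos: [0.4849, -0.0213, 0.2762]
ee_rot: [[-0.324, 0.946, -0.0], [0.946, 0.324, 0.006], [0.006, 0.002, -1.0]]
wrist_force: [-2.4, -0.3, 14.7]
gripper_width: 0.542
gripper_force: 8.7
```

Emit:
jog_arm(
  increments=[
    [0,0,0,0],
    [0,0,0,0],
    [0,0,0,0],
    [0,0,0,0],
    [0,0,0,0],
  ],
)

```text
time_s: 7.4
tcp_pos: [0.4857, -0.0213, 0.2783]
ee_rot: [[-0.325, 0.946, 0.004], [0.946, 0.325, 0.006], [0.004, 0.006, -1.0]]
wrist_force: [-2.2, -0.6, 16.9]
gripper_width: 0.318
gripper_force: 30.0
```

```bash
python3 - <<'E'
from h import *
im,P,s=shot('w3'); print(s['tcp_pos'],np.round(s['ee_rot'],3).tolist(),s['wrist_force'],s['moment'],s['gripper_width']*87,s['gripper_force'])
im2=eyes.capture('side')
cv2.imwrite('pics/w3b.png',np.hstack([cv2.resize(im[130:384,120:400],(440,400)),cv2.resize(im2[140:260,200:308],(360,400))]))
E
```

```text
[ 0.48571613 -0.02132171  0.27834769] [[-0.325, 0.946, 0.004], [0.946, 0.325, 0.006], [0.004, 0.006, -1.0]] [-2.1741579  -0.55686561 16.88463159] [-0.44953229  0.9459315  -0.06882305] 27.690602838654616 30.00309593975544
```

View pics/w3b.png

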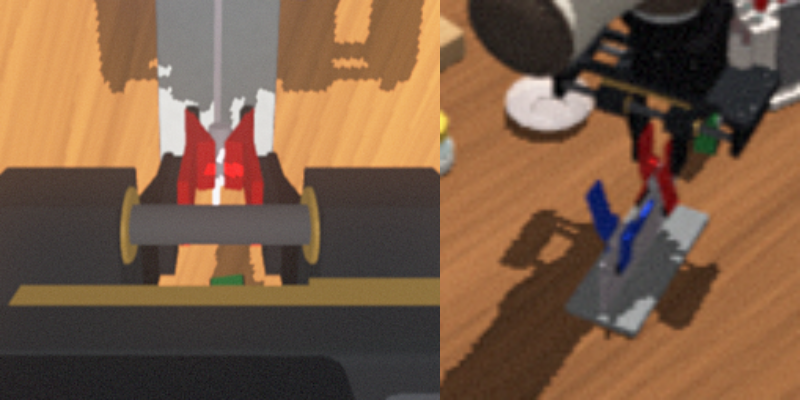

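The clip is squeezed to its stop (27.7 mm, 30 N) with the jaws open around the strip. Lifting it off.

Emit:
jog_arm(
  increments=[
    [0,0,-0.3,0],
    [0,0,-0.6,0],
    [0,0,-1,0],
    [0,0,-1,0],
    [0,0,-1,0],
    [0,0,-1,0],
    [0,0,-1,0],
    [0,0,-0.6,0],
    [0,0,0,0],
  ],
)

```text
time_s: 8.4
tcp_pos: [0.4847, -0.0221, 0.4061]
ee_rot: [[-0.323, 0.946, 0.001], [0.946, 0.323, 0.008], [0.007, 0.004, -1.0]]
wrist_force: [-0.8, -1.0, 0.2]
gripper_width: 0.319
gripper_force: 30.0
```

```bash
python3 - <<'E'
from h import *
im,P,s=shot('w4'); print(s['tcp_pos'],np.round(s['ee_rot'],3).tolist(),s['wrist_force'],s['gripper_width']*87,s['gripper_force'],s['joints'])
print(spots('wrist','clip_red'))
im2=eyes.capture('side');cv2.imwrite('pics/s4.png',im2)
print(spots('side','clip_red'),spots('side','clip_blue'))
cv2.imwrite('pics/w4b.png',np.hstack([cv2.resize(im[130:384,120:400],(440,400)),cv2.resize(im2[110:230,210:318],(360,400))]))
E
```

```text
[ 0.48474595 -0.02212002  0.40608915] [[-0.323, 0.946, 0.001], [0.946, 0.323, 0.008], [0.007, 0.004, -1.0]] [-0.84775611 -1.01389613  0.24010029] 27.768936357781776 29.9998077575583 [  16.50397455    8.25702141  -18.23668647   -0.45351677  -63.3118189
 -177.43467864]
[(0.81, [0.482, -0.01, 0.224]), (0.55, [0.544, -0.157, 0.068])]
[(0.73, [0.532, -0.133, 0.054]), (0.57, [0.482, -0.006, 0.215])] [(0.67, [0.459, 0.066, 0.09])]
```

View pics/w4b.png

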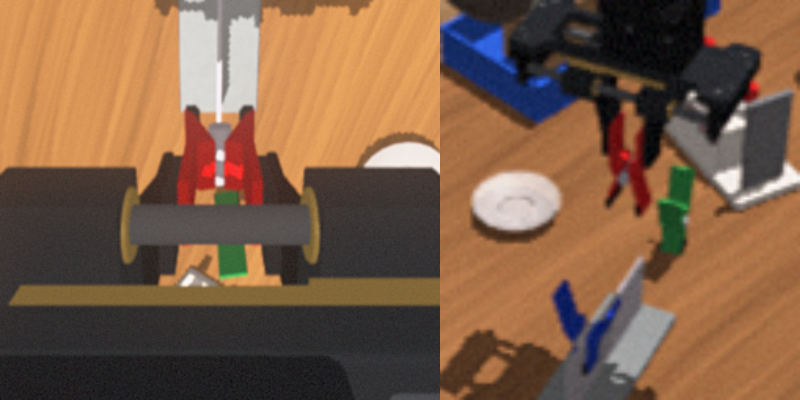

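The clip is held cleanly, jaws open, and blue stayed on the stand. Joint 6 is at its limit, so I'll unwind it a half turn while still clear of everything.

Emit:
jog_arm(
  increments=[
    [0,0,0,-0.5],
    [0,0,0,-1],
    [0,0,0,-1],
    [0,0,0,-1],
    [0,0,0,-1],
    [0,0,0,-1],
    [0,0,0,-1],
    [0,0,0,-1],
    [0,0,0,-1],
    [0,0,0,-1],
  ],
)

```text
time_s: 9.65
tcp_pos: [0.4845, -0.0222, 0.4037]
ee_rot: [[-0.888, 0.46, -0.004], [0.46, 0.888, 0.007], [0.006, 0.004, -1.0]]
wrist_force: [-0.3, -0.6, -0.8]
gripper_width: 0.317
gripper_force: 30.0
```

Emit:
jog_arm(
  increments=[
    [0,0,0,-1],
    [0,0,0,-1],
    [0,0,0,-1],
    [0,0,0,-1],
    [0,0,0,-1],
    [0,0,0,-1],
    [0,0,0,-1],
    [0,0,0,-1],
    [0,0,0,-1],
    [0,0,0,-1],
  ],
)

```text
time_s: 10.65
tcp_pos: [0.4845, -0.0222, 0.4037]
ee_rot: [[-0.949, -0.316, -0.004], [-0.316, 0.949, 0.007], [0.002, 0.007, -1.0]]
wrist_force: [0.6, -0.5, -0.5]
gripper_width: 0.317
gripper_force: 30.0
```

Emit:
jog_arm(
  increments=[
    [0,0,0,-1],
    [0,0,0,-1],
    [0,0,0,-1],
    [0,0,0,-1],
    [0,0,0,-1],
    [0,0,0,-1],
    [0,0,0,-1],
    [0,0,0,-1],
    [0,0,0,-1],
    [0,0,0,-1],
  ],
)

```text
time_s: 11.65
tcp_pos: [0.4845, -0.0222, 0.4037]
ee_rot: [[-0.434, -0.901, -0.004], [-0.901, 0.434, 0.007], [-0.004, 0.006, -1.0]]
wrist_force: [-0.2, 0.9, -0.2]
gripper_width: 0.316
gripper_force: 30.0
```

Emit:
jog_arm(
  increments=[
    [0,0,0,-1],
    [0,0,0,-1],
    [0,0,0,-1],
    [0,0,0,-1],
    [0,0,0,-1],
    [0,0,0,-1],
    [0,0,0,-0.6],
    [0,0,0,0],
  ],
)

```text
time_s: 12.45
tcp_pos: [0.4845, -0.0221, 0.4038]
ee_rot: [[0.075, -0.997, -0.004], [-0.997, -0.075, 0.007], [-0.007, 0.003, -1.0]]
wrist_force: [1.0, -0.3, -0.3]
gripper_width: 0.318
gripper_force: 30.0
```

```bash
python3 - <<'E'
from h import *
s=sense(); print(s['time_s'],s['tcp_pos'],np.round(s['ee_rot'],3).tolist(),s['joints'].round(1) if hasattr(s['joints'],'round') else s['joints'])
im=eyes.capture('top'); cv2.imwrite('pics/top5.png',im)
im2=cv2.imread('pics/s4.png')
print(spots('top','rack_purple'))
for n in ('rack_purple',):
  for d in eyes.outline_of('top',n)[:2]:
    m=d['mask'].astype(np.uint8); print(d['conf'],cv2.minAreaRect(cv2.findNonZero(m)))
# clip hinge check in w4 (tool coordinates)
c=eyes.get_calibration('wrist');M=np.linalg.inv(c['T_tool_cam'])
for p in ((.005,0,.198),(.017,0,.198),(.017,.011,.234),(.017,-.011,.234)):
    q=c['camera_matrix']@(M@np.append(p,1))[:3]; q=q[:2]/q[2]; print(p,q.round(1),((q-[120,130])*[440/280,400/254]).round(0))
a=cv2.resize(im[125:210,130:200],(390,474),interpolation=cv2.INTER_CUBIC);b=cv2.resize(im2[205:290,120:205],(400,400),interpolation=cv2.INTER_CUBIC)
o=np.zeros((474,790,3),np.uint8);o[:,:390]=a;o[:400,390:]=b;cv2.imwrite('pics/tag5.png',o)
E
```

```text
12.45 [ 0.48449962 -0.02214914  0.40383522] [[0.075, -0.997, -0.004], [-0.997, -0.075, 0.007], [-0.007, 0.003, -1.0]] [ 16.5   8.4 -18.4  -0.5 -63.3 -12. ]
[(0.95, [0.286, 0.282, 0.062]), (0.85, [0.587, 0.316, 0.062])]
0.82 ((168.7307891845703, 255.15386962890625), (26.475677490234375, 47.65622329711914), 78.69007110595703)
0.74 ((164.0, 166.5), (26.0, 57.0), 0.0)
(0.005, 0, 0.198) [258.4 225.1] [217. 150.]
(0.017, 0, 0.198) [258.3 208.6] [217. 124.]
(0.017, 0.011, 0.234) [272.2 194.5] [239. 102.]
(0.017, -0.011, 0.234) [244.8 194.5] [196. 102.]
```

View pics/tag5.png

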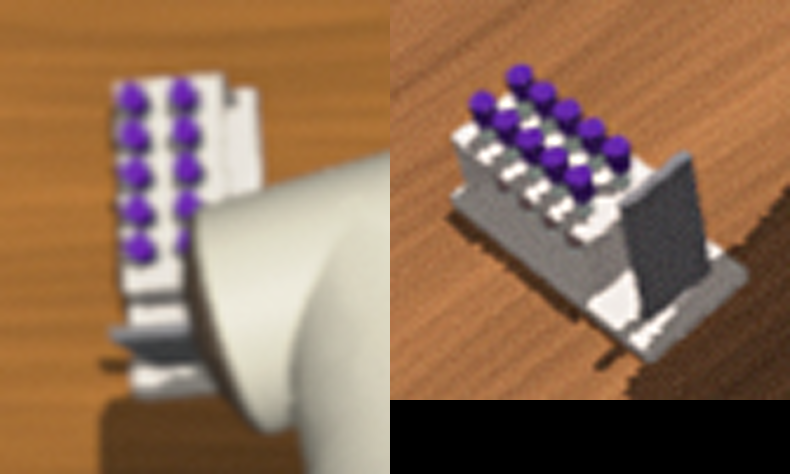

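The crop shows the tag plate's top edge: top view starts at (110,330), side view runs from (625,205) to (688,155). The nearest caps are well clear of it.

```bash
python3 - <<'E'
from h import *
T,S=fixedP('top'),fixedP('side')
f=lambda x,y:(120+(x-390)*85/400,205+y*85/400)
a=onz(S,f(625,203),.12);b=onz(S,f(688,153),.12)
print(a,b,np.linalg.norm(a-b),np.degrees(np.arctan2(*(b-a)[[1,0]])),(a+b)/2)
print(onz(T,(149.7,184.2),.12), tri([(S,f(625,203)),(T,(149.7,184.2))]),'?')
cp=[(130+x*70/390,125+y*85/474) for x,y in ((130,95),(140,248))]
c=[onz(T,p,.09) for p in cp]; print('caps dir',np.degrees(np.arctan2(*(c[0]-c[1])[[1,0]])))
im=cv2.imread('pics/top0.png')[175:200,140:185]; print()
s=sense();R=np.array(s['ee_rot']); m=(a+b)/2; print((R.T@(m-s['tcp_pos'])).round(4))
E
```

```text
[0.49244684 0.33205024 0.12      ] [0.4956242  0.28554227 0.12      ] 0.046616376969778564 -86.09169527592206 [0.49403552 0.30879626 0.12      ]
[0.4916231  0.33511493 0.12      ] (array([0.49043771, 0.33370968, 0.12352641]), [[-0.2, -0.1], [0.2, 0.2]]) ?
caps dir 5.529830201144596

[-0.3273 -0.0349  0.2864]
```

Emit:
jog_arm(
  increments=[
    [-0.5,-0.1,0,0],
    [-1,-0.1,0,0],
    [-1,-0.1,0,0],
    [-1,-0.1,0,0],
    [-1,-0.1,0,0],
    [-1,-0.1,0,0],
    [-1,-0.1,0,0],
    [-1,-0.1,0,0],
    [-1,-0.1,0,0],
    [-1,-0.1,0,0],
  ],
)

```text
time_s: 13.6
tcp_pos: [0.49, 0.1703, 0.406]
ee_rot: [[0.075, -0.997, -0.002], [-0.997, -0.075, 0.007], [-0.007, 0.001, -1.0]]
wrist_force: [-0.3, 0.9, -1.3]
gripper_width: 0.315
gripper_force: 30.0
```

Emit:
jog_arm(
  increments=[
    [-1,-0.1,0,0],
    [-1,-0.1,0,0],
    [-1,-0.1,0,0],
    [-1,-0.1,0,0],
    [-1,-0.1,0,0],
    [-1,-0.1,0,0],
    [-1,-0.1,0,0],
    [-1,-0.05,0,0],
    [-0.5,0,0,0],
    [0,0,0,0],
  ],
)

```text
time_s: 14.6
tcp_pos: [0.4921, 0.3409, 0.4068]
ee_rot: [[0.077, -0.997, -0.002], [-0.997, -0.077, 0.007], [-0.007, 0.002, -1.0]]
wrist_force: [0.4, 0.3, -0.1]
gripper_width: 0.314
gripper_force: 30.0
```

```bash
python3 - <<'E'
from h import *
im,P,s=shot('w6'); print(s['time_s'],s['tcp_pos'],np.round(s['ee_rot'],3).tolist(),s['gripper_width']*87)
cv2.imwrite('pics/w6b.png',cv2.resize(im[84:],(800,469),interpolation=cv2.INTER_CUBIC))
E
```

```text
14.6 [0.49211779 0.34089025 0.40677759] [[0.077, -0.997, -0.002], [-0.997, -0.077, 0.007], [-0.007, 0.002, -1.0]] 27.330825408543422
```

View pics/w6b.png

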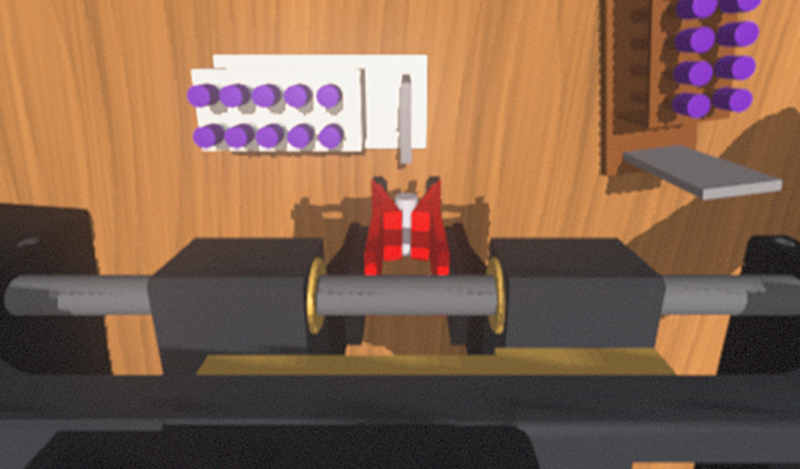

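The view shows the plate's top edge as a vertical line at column 405, rows 75–163. The clip's middle is at column 407, so turn and sideways fit are nearly right; only the distance along tool x and the height remain.

```bash
python3 - <<'E'
from h import *
P=load('w6');k=1/1.5625;s=sense();R=np.array(s['ee_rot'])
for uv in ((406,75),(406,82),(405,163)):
    X=onz(P,(uv[0]*k,uv[1]*k+84),.12); print(uv,X.round(4),(R.T@(X-s['tcp_pos'])).round(4))
# visible plate strip by colour profile along its columns, and its width
im=cv2.imread('pics/w6.png').astype(int)
print(im[124:195:2,259].tolist())
print(im[160,250:270].tolist())
c=eyes.get_calibration('wrist');M=np.linalg.inv(c['T_tool_cam'])
for p in ((.016,0,.198),(-.008,0,.198),(.016,0.011,.234)):
    q=c['camera_matrix']@(M@np.append(p,1))[:3]; q=q[:2]/q[2]; print(p,((q-[0,84])/k).round(0))
E
```

```text
(406, 75) [0.4952 0.2794 0.12  ] [0.0625 0.001  0.2865]
(406, 82) [0.4949 0.2835 0.12  ] [0.0584 0.001  0.2865]
(405, 163) [0.4916 0.3339 0.12  ] [0.0078 0.0004 0.2868]
[[242, 245, 246], [242, 244, 246], [242, 245, 247], [232, 240, 247], [123, 129, 146], [118, 124, 139], [139, 143, 155], [183, 187, 197], [184, 187, 197], [187, 185, 200], [187, 189, 199], [188, 192, 202], [183, 185, 196], [186, 190, 201], [183, 186, 199], [184, 184, 197], [182, 184, 197], [182, 184, 197], [183, 185, 196], [182, 184, 194], [183, 186, 197], [183, 181, 194], [181, 183, 193], [178, 177, 191], [179, 180, 190], [178, 182, 193], [176, 176, 187], [179, 182, 193], [176, 177, 191], [179, 179, 191], [179, 182, 192], [177, 178, 189], [136, 146, 168], [80, 111, 158], [89, 139, 206], [93, 142, 206]]
[[240, 244, 246], [240, 244, 246], [242, 245, 247], [239, 245, 249], [197, 206, 222], [158, 166, 181], [171, 174, 189], [180, 182, 197], [183, 185, 196], [183, 185, 196], [179, 179, 195], [181, 182, 194], [186, 189, 205], [218, 224, 234], [239, 245, 247], [241, 245, 247], [239, 243, 246], [239, 244, 246], [239, 244, 246], [240, 244, 246]]
(0.016, 0, 0.198) [404. 197.]
(-0.008, 0, 0.198) [404. 247.]
(0.016, 0.011, 0.234) [425. 175.]
```

Emit:
jog_arm(
  increments=[
    [0.7,-0.05,0,0],
    [0.75,0,0,0],
    [0,0,0.5,0],
    [0,0,0.5,0],
    [0,0,0,0],
  ],
)

```text
time_s: 15.15
tcp_pos: [0.4951, 0.3098, 0.3849]
ee_rot: [[0.074, -0.997, -0.005], [-0.997, -0.074, 0.005], [-0.005, 0.005, -1.0]]
wrist_force: [-1.1, -0.5, -0.9]
gripper_width: 0.315
gripper_force: 30.0
```

```bash
python3 - <<'E'
from h import *
im,P,s=shot('w7'); print(s['time_s'],s['tcp_pos'],s['wrist_force'],np.round(s['ee_rot'],3).tolist())
im2=eyes.capture('side');cv2.imwrite('pics/s7.png',im2)
cv2.imwrite('pics/w7b.png',np.hstack([cv2.resize(im[110:310,180:340],(400,500)),cv2.resize(im2[190:290,125:205],(400,500),interpolation=cv2.INTER_CUBIC)]))
E
```

```text
15.15 [0.49510976 0.30982244 0.38487126] [-1.05444711 -0.53578107 -0.87304999] [[0.074, -0.997, -0.005], [-0.997, -0.074, 0.005], [-0.005, 0.005, -1.0]]
```

View pics/w7b.png

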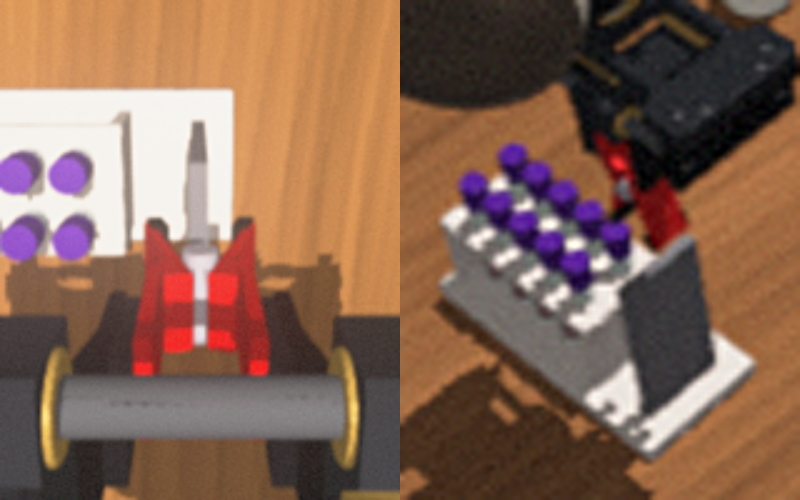

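The clip is at column 199 and the plate at 198, so they line up, with the jaws either side of the edge. Lowering it.

Emit:
jog_arm(
  increments=[
    [0,0,0.4,0],
    [0,0,0.4,0],
    [0,0,0.4,0],
    [0,0,0.4,0],
    [0,0,0.4,0],
    [0,0,0.4,0],
    [0,0,0.3,0],
    [0,0,0.15,0],
    [0,0,0,0],
  ],
)

```text
time_s: 16.15
tcp_pos: [0.4953, 0.3111, 0.3295]
ee_rot: [[0.075, -0.997, -0.003], [-0.997, -0.075, 0.006], [-0.006, 0.002, -1.0]]
wrist_force: [-0.0, -0.0, -0.6]
gripper_width: 0.314
gripper_force: 30.0
```

Emit:
jog_arm(
  increments=[
    [0,0,0.1,0],
    [0,0,0,0],
  ],
)

```text
time_s: 16.35
tcp_pos: [0.4953, 0.3111, 0.3281]
ee_rot: [[0.075, -0.997, -0.002], [-0.997, -0.075, 0.007], [-0.007, 0.001, -1.0]]
wrist_force: [-0.2, 0.0, -0.5]
gripper_width: 0.314
gripper_force: 30.0
```

Emit:
jog_arm(
  increments=[
    [0,0,0.1,0],
    [0,0,0,0],
  ],
)

```text
time_s: 16.55
tcp_pos: [0.4952, 0.3111, 0.3259]
ee_rot: [[0.075, -0.997, -0.002], [-0.997, -0.075, 0.007], [-0.007, 0.002, -1.0]]
wrist_force: [0.3, 0.5, -1.1]
gripper_width: 0.315
gripper_force: 30.0
```

```bash
python3 - <<'E'
from h import *
im,P,s=shot('w8'); print(s['time_s'],s['tcp_pos'],s['wrist_force'],s['moment'])
im2=eyes.capture('side')
cv2.imwrite('pics/w8b.png',np.hstack([cv2.resize(im[110:310,180:340],(400,500)),cv2.resize(im2[190:290,125:205],(400,500),interpolation=cv2.INTER_CUBIC)]))
E
```

```text
16.55 [0.49522569 0.31109596 0.32587742] [ 0.31027356  0.53341706 -1.05242343] [-0.01173595  0.14951973  0.03036967]
```

View pics/w8b.png

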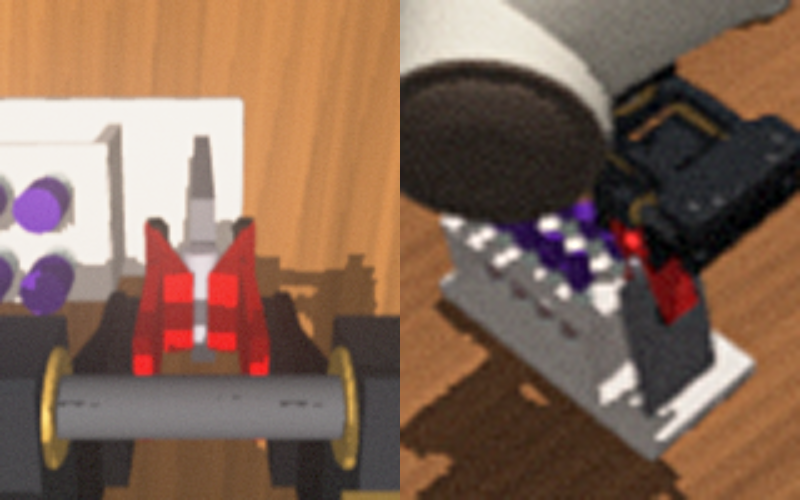

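The plate edge is inside the jaws and runs out on both sides, column about 203, with no contact force. Releasing gradually.

Emit:
jog_arm(
  increments=[
    [0,0,0.05,0],
    [0,0,0,0],
  ],
  grip=36,
)

```text
time_s: 16.85
tcp_pos: [0.4953, 0.3112, 0.3249]
ee_rot: [[0.076, -0.997, -0.002], [-0.997, -0.076, 0.007], [-0.007, 0.002, -1.0]]
wrist_force: [-0.5, 0.9, -0.5]
gripper_width: 0.389
gripper_force: 4.9
```

Emit:
jog_arm(
  increments=[
    [0,0,0,0],
    [0,0,0,0],
  ],
  grip=50,
)

```text
time_s: 17.05
tcp_pos: [0.4953, 0.3112, 0.325]
ee_rot: [[0.076, -0.997, -0.002], [-0.997, -0.076, 0.007], [-0.007, 0.001, -1.0]]
wrist_force: [1.1, 0.0, -0.1]
gripper_width: 0.513
gripper_force: 4.0
```

Emit:
jog_arm(
  increments=[
    [0,0,0,0],
    [0,0,0,0],
    [0,0,0,0],
    [0,0,0,0],
    [0,0,0,0],
    [0,0,0,0],
  ],
  grip=87,
)

```text
time_s: 17.65
tcp_pos: [0.4953, 0.3112, 0.325]
ee_rot: [[0.075, -0.997, -0.002], [-0.997, -0.075, 0.007], [-0.007, 0.001, -1.0]]
wrist_force: [-0.2, -0.1, 0.0]
gripper_width: 0.974
gripper_force: 0.0
```

Emit:
jog_arm(
  increments=[
    [0,0,-0.3,0],
    [0,0,-0.5,0],
    [0,0,-1,0],
    [0,0,-1,0],
    [0,0,-1,0],
    [0,0,-1,0],
    [-0.5,0,-0.5,0],
    [-1,0,0,0],
    [-1,0,0,0],
    [0,0,0,0],
  ],
)

```text
time_s: 18.65
tcp_pos: [0.4912, 0.3635, 0.4294]
ee_rot: [[0.078, -0.997, -0.004], [-0.997, -0.078, 0.006], [-0.006, 0.003, -1.0]]
wrist_force: [-0.4, 0.1, -0.2]
gripper_width: 1.0
gripper_force: 0.0
```

```bash
python3 - <<'E'
from h import *
im,P,s=shot('w9'); print(s['time_s'],s['tcp_pos'],s['wrist_force'])
im2=eyes.capture('side');cv2.imwrite('pics/s9.png',im2)
print(spots('side','clip_red'),spots('wrist','clip_red'))
cv2.imwrite('pics/w9b.png',np.hstack([cv2.resize(im[60:310,160:360],(400,500)),cv2.resize(im2[190:290,125:205],(400,500),interpolation=cv2.INTER_CUBIC)]))
E
```

```text
18.65 [0.49122574 0.36353591 0.42935516] [-0.43951404  0.10820348 -0.15713334]
[(0.57, [0.486, 0.315, 0.144]), (0.49, [0.533, -0.133, 0.055])] [(0.84, [0.491, 0.309, 0.15])]
```

View pics/w9b.png

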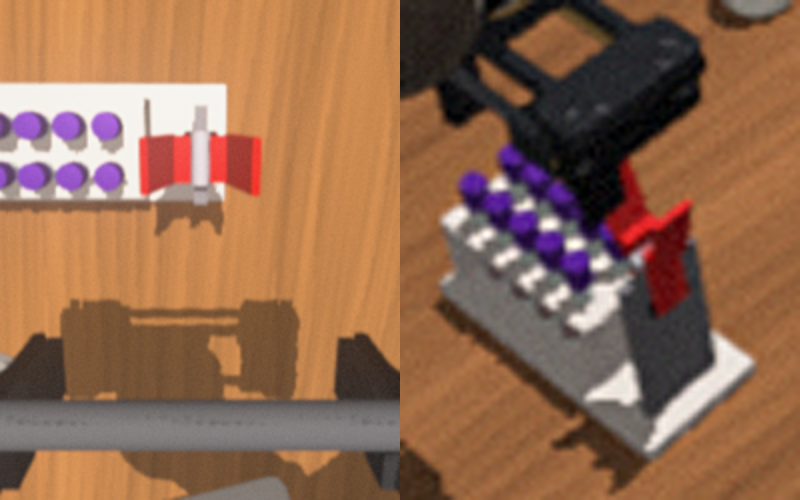

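The red clip stands upright and square, well down over the middle of the plate. The gripper is clear and the rack hasn't moved. Handing in.

```bash
python3 -c "
from station import r
print(r.finish_job())"
```

```text
the job is handed in; nothing more can be done
None
```

The red clip is clipped upright, well down over the purple rack's tag plate and gripping by itself; the blue clip is still on the stand, nothing was knocked or shoved that I could see, and I handed the job in at about 19 s.

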